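# Put away the samples after a roast

## Task

Tidy the roastery's sample bench: stand the two round aluminium tins in the larger wooden tray and the two slim amber jars in the smaller one, one to a bay, and stand the tamper in the middle of its round rubber stand. Everything is to stand upright on the floor of its place, let go; never knock a jar over, and leave the white cup and the brass scoop where they are.

Things in the scene. Friction and masses are not known exactly. Their poses are not given: they have to be found in the camera images.
- tin_a_center (a point): Round lidded sample tin, bare aluminium, 52 mm diameter, 56 mm tall, standing upright on the table, about 0.1 kg. Point: its centre, 28 mm above its underside; z is its upright axis. One of two alike. Grip it across its diameter in its upper half, so that the fingertips stay above the tray's rims when it is set down.
- tin_b_center (a point): Round lidded sample tin, bare aluminium, 52 mm diameter, 56 mm tall, standing upright on the table, about 0.1 kg. Point: its centre, 28 mm above its underside; z is its upright axis. One of two alike. Grip it across its diameter in its upper half, so that the fingertips stay above the tray's rims when it is set down.
- jar_a_center (a point): Slim sample jar of amber glass with a black screw cap and a paper band, 34 mm diameter (cap 33 mm), 70 mm tall, standing upright on the table, about 0.1 kg. Point: its centre, 35 mm above its underside; z is its upright axis. One of two alike. Grip it across its diameter.
- jar_b_center (a point): Slim sample jar of amber glass with a black screw cap and a paper band, 34 mm diameter (cap 33 mm), 70 mm tall, standing upright on the table, about 0.1 kg. Point: its centre, 35 mm above its underside; z is its upright axis. One of two alike. Grip it across its diameter.
- tamper_center (a point): Coffee tamper, 80 mm tall, standing upright on its round steel base (58 mm diameter, 22 mm thick); above it a thin steel neck and a dark wooden knob handle, widest 30 mm between 56 and 72 mm above the underside (28 mm at 44 mm), with its top at 80 mm. About 0.3 kg. Point: on its axis half-way up, 40 mm above its underside; z is its upright axis. Grip it across the wooden handle.
- tin_tray: Low open wooden tray, the larger of the two, for the tins, 160 x 82 mm and 10 mm high, with two square bays side by side, 74 x 74 mm inside each, parted by a 4 mm divider as high as the rim; floor 3 mm thick, walls 4 mm. Body origin: centre of its underside on the table; z up. Fixed to the table. Its long side runs along its own y; the bay centres lie at y = +39 mm and y = -39 mm, x = 0.
- jar_tray: Low open wooden tray, the smaller of the two, for the jars, 116 x 60 mm and 10 mm high, with two square bays side by side, 52 x 52 mm inside each, parted by a 4 mm divider as high as the rim; floor 3 mm thick, walls 4 mm. Body origin: centre of its underside on the table; z up. Fixed to the table. Its long side runs along its own y; the bay centres lie at y = +28 mm and y = -28 mm, x = 0.
- tamper_stand: Round low black rubber stand, open on top, 90 mm outer diameter, 80 mm inside, rim 10 mm high, floor 3 mm thick. Body origin: centre of its underside on the table; z up. Fixed to the table.
- cup: Bystander: white ceramic espresso cup, empty, 62 mm across its rim, 55 mm tall, no handle, loose, among the things. Leave it alone. Body origin: centre of its underside.
- scoop: Bystander: brass coffee scoop lying on the table, bowl 46 mm across and 26 mm high with a 12 mm wide straight handle that ends 90 mm from the bowl's axis, loose, among the things. Leave it alone. Body origin: centre of the bowl's underside; the handle points along its own -x (towards the robot, give or take 30 degrees).
Things that resemble listed ones, but are neither listed nor needed, are in the scene too. What is shaped like the part that bears jar_b_center but pink is not meant.

How it is judged:
At the end, for the whole second after the job is handed in: Both tins stand in the larger tray, both jars in the smaller, one to a bay, on its floor (height within 4 mm); the tamper stands on its stand's floor, axis within 14 mm of the centre. Each is upright within 0.1 rad, at rest (under 0.02 m/s) and released (x of tin_a_center in the frame of tin_tray between -0.037 and 0.037 m and y of tin_a_center in the frame of tin_tray between -0.076 and 0.076 m and z of tin_a_center in the frame of tin_tray between 0.027 and 0.035 m and angle between each of tin_a_center, jar_a_center, tin_b_center, jar_b_center, tamper_center's own z axis and vertical below 0.1 rad and linear speed of each of tin_a, jar_a, tin_b, jar_b, tamper below 0.02 m/s and x of jar_a_center in the frame of jar_tray between -0.026 and 0.026 m and y of jar_a_center in the frame of jar_tray between -0.054 and 0.054 m and z of jar_a_center in the frame of jar_tray between 0.034 and 0.042 m and x of tin_b_center in the frame of tin_tray between -0.037 and 0.037 m and y of tin_b_center in the frame of tin_tray between -0.076 and 0.076 m and z of tin_b_center in the frame of tin_tray between 0.027 and 0.035 m and x of jar_b_center in the frame of jar_tray between -0.026 and 0.026 m and y of jar_b_center in the frame of jar_tray between -0.054 and 0.054 m and z of jar_b_center in the frame of jar_tray between 0.034 and 0.042 m and z of tamper_center in the frame of tamper_stand between 0.039 and 0.047 m and horizontal distance between tamper_center and tamper_stand below 0.014 m); the robot touches nothing.
It fails at once if a jar is knocked over (tilted by more than 0.7 rad) (angle between any of jar_a_center, jar_b_center's own z axis and vertical above 0.7 rad).
It fails at once if the cup or the scoop is moved by more than 30 mm (distance of any of cup, scoop from where it was at the start of the episode above 0.03 m).
It also fails if it takes over 122 s, if anything falls off the work surface, if the arm or the gripper's body presses on something with over 40 N, if the wrist force passes 120 N, or if a joint passes its speed limit or range.

## Robot

A 7-joint arm with a two-finger parallel gripper is mounted at the origin on the work surface. World frame = base frame: x ahead of the robot, y to its left, z up, the work surface at z = 0. Lengths are in m, angles in rad, forces in N, time in s.
With the tool pointing down it reaches from about 0.4 to 0.875 m from the base axis. Payload 19.3 kg.
Tool frame: the origin (TCP) lies midway between the tips of the shut fingers; the grasp point (between the pads) lies 19 mm behind it (tcp_to_grasp is the z of the grasp point in the tool frame, in m); z points along the fingers, y is the line along which they close (so a half turn about z gives the same grasp; the last joint's range is limited). The gripper opens to 85 mm and grips with 20 to 120 N. Pads are 22 mm wide; open, the fingers measure 114 mm over their backs; the gripper's body (76 mm by 85 mm) begins 54 mm behind the grasp point. The pads swing forward as they close: fully open they stand 13 mm farther back than shut.
Start: joints at [-1.293, 0.521, -0.036, 1.599, 0.021, 1.021, -0.113], TCP at [0.213, 0.588, 0.231] pointing down, gripper open.
Joint ranges: [-2.91, 2.91], [-0.3, 2.13], [-1.5, 1.42], [0.17, 2.43], [-1.26, 4.41], [0.16, 1.93], [-2.52, 2.52]. Speed limits (rad/s): [1.89, 1.89, 2.39, 2.39, 3.01, 3.01, 3.01].

## Interface

Orientations are given as [roll, pitch, yaw] about the fixed x, y, z axes, in that order (R = Rz(yaw) Ry(pitch) Rx(roll)).
In Python, from workcell import * gives the robot as it stands.
- The arm moves only by the tool send_rows, never from a script. Its argument "increments" is a list of rows, each a list of 3 entries, a list of its own where there are three numbers: the shift along the tool's x, y, z in mm, then the turn, a rotation vector about the tool's x, y, z in degrees, then the gripper's target within -1 to 1 (fully open at 1, half-way at 0, shut at -1). In form: [[[x, y, z], [wx, wy, wz], grip], ...]. A call has 1 to 10 rows; each row is the pose to reach, as a shift and turn from the pose commanded when the call began, along the tool's axes at that moment; what a row does not reach only later rows make up. A row lasts 1/10 s, in which the tool goes at most 50 mm and 8.59 degrees, less where a joint would pass 70% of its speed; a pose out of reach is approached as far as the arm can. A call with a gripper value outside its range is refused whole. The fingers move at their own pace and stop on an object; "newtons" is the grip in N (left out, the last holds). Time passes only in rows, so rows that repeat a pose let the fingers close. It gives the time, the measured TCP pose, the force, the opening and the grip force at its end, in the units of the state.
- observe(): the state, without advancing time (a new reading comes with each control period).
- grab_frame(name): name is "scene" or "top" or "wrist"; returns the picture (480x640x3 uint8, blue, green, red); there is no depth.
- camera_params(name): a dict with "fovy" (degrees; the focal length in pixels is half the picture's height over the tangent of half this angle, whatever the lens; pixels are square), "cx", "cy" (the principal point, pixels), "extrinsics" (4x4, takes a point from world to camera coordinates). Camera axes: x right, y down, z forward; pixel columns grow to the right and rows downward; lengths in m; the calibration is good to about 2 mm. A picture is of the moment at which its call begins: read the wrist's pose just before it. camera_params takes no time and is no camera call; for the wrist camera it gives the pose at the moment of the call.
- job_done(): hands the job in; it is judged then, once.
The state is a dict: "clock": time; "qpos": joint angles; "qd": joint speeds; "joint_efforts": joint torques, N m; "position": TCP position; "tool_rot": TCP orientation; "force": force on the tool from outside, world axes, zero at the start; "moment": the same for the moment, N m; "grip_width": finger opening in m; "finger_force": force on a finger pad.
Only numpy, scipy, OpenCV 4.12 (cv2) and the standard library are available. Lean on these libraries where they do the work, as an engineer would, in place of code of your own. Each camera call takes 0.05 s, during which the arm holds its last target. There are 200 camera calls.

## Working session

There is one attempt and no reset: what is moved stays moved. The work goes in short steps, Python scripts to look and compute and a tool call to move; the robot and the scene stay as the last step left them, time stands still between calls to the robot, and variables do not carry over. Pictures are saved under pics/ and viewed, at most 14 in all, crops included, and the job is handed in when it is done.

Besides the shell and the picture viewer there is one more tool, called after "Emit:" as name(argument=value, ...), one argument or row to a line, values as JSON. send_rows: Moves the arm, as the interface text tells. Its arguments: {"type":"object","properties":{"increments":{"type":"array"},"newtons":{"type":"number"}},"required":["increments"]}

```bash
mkdir -p pics; python3 - <<'E'
from workcell import *
import cv2
for n in("top","scene"):
    cv2.imwrite(f"pics/{n}0.png",grab_frame(n)); p=camera_params(n); print(n,p)
s=observe(); print(s["position"],s["tool_rot"],s["clock"],s["grip_width"])
E
```

```text
top {'fovy': 49.25950045061406, 'cx': 319.92862113903897, 'cy': 239.9756803241964, 'extrinsics': array([[ 0.02843511, -0.99933814,  0.02268751, -0.01598947],
       [-0.99360553, -0.03073845, -0.10864248,  0.51964066],
       [ 0.10926795, -0.01945317, -0.99382196,  1.16383087],
       [ 0.        ,  0.        ,  0.        ,  1.        ]])}
scene {'fovy': 49.09304387240254, 'cx': 322.6421866520876, 'cy': 234.39816153509653, 'extrinsics': array([[-0.66898215,  0.74326098,  0.00509937,  0.34389451],
       [ 0.62706155,  0.56805223, -0.53302015, -0.27491572],
       [-0.39906979, -0.35338335, -0.84608718,  1.3474452 ],
       [ 0.        ,  0.        ,  0.        ,  1.        ]])}
[0.21293504 0.58729464 0.23080327] [-3.14059245e+00  6.23707442e-05  2.79382879e+00] 0.1 0.08587452815918045
```

View pics/top0.png

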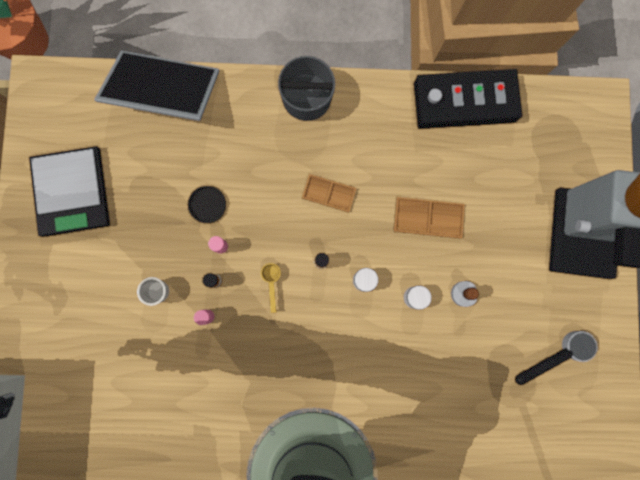

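View pics/scene0.png

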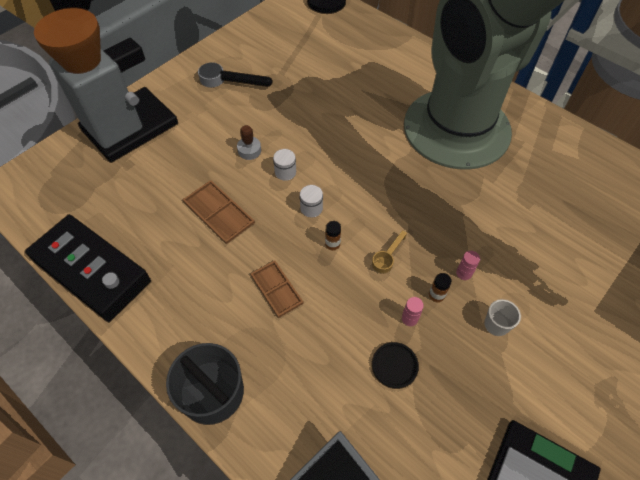

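Candidates in the top view:
- **Tins:** (366,279) and (419,297).
- **Amber jars with black caps:** (322,260) and (211,280). The pink lookalikes at (217,244) and (203,317) are not meant.
- **Tamper:** (465,294). The portafilter at (580,345) is not it.
- **Trays:** large (429,217), small (330,193).
- **Stand:** (207,204). The pot at (307,88) is not it.
- **Bystanders:** cup (152,291), scoop (272,272).

Next I'll check these in close crops.

```bash
python3 - <<'E'
import cv2
t=cv2.imread("pics/top0.png")[170:330,180:500]
cv2.imwrite("pics/topc.png",cv2.resize(t,(800,400),interpolation=cv2.INTER_CUBIC))
t=cv2.imread("pics/scene0.png")[110:390,180:500]
cv2.imwrite("pics/scenec.png",cv2.resize(t,(640,560),interpolation=cv2.INTER_CUBIC))
E
```

```text
(no output)
```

View pics/topc.png

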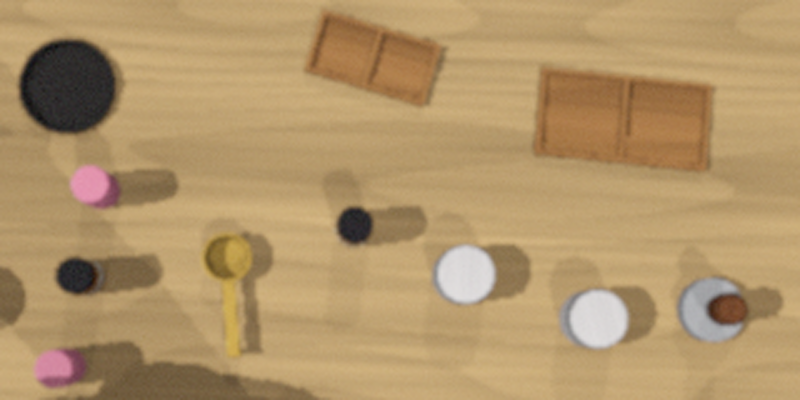

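View pics/scenec.png

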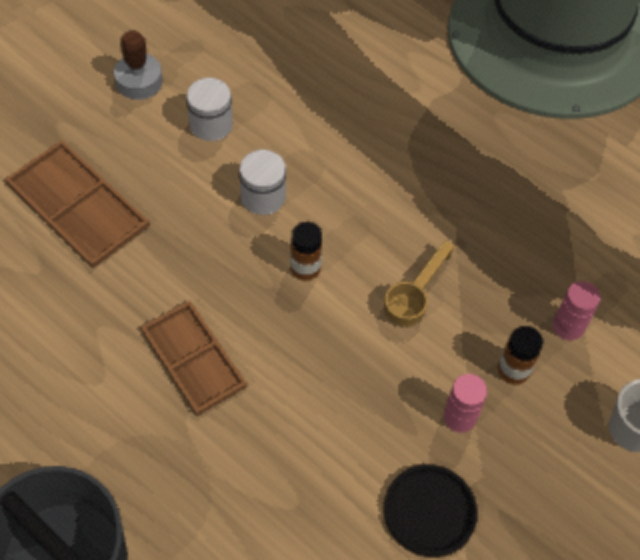

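```bash
cat > h.py <<'E'
from workcell import *
import numpy as np
def ray(n,uv,z):
    p=camera_params(n); f=240/np.tan(np.radians(p["fovy"]/2)); E=p["extrinsics"]; R=E[:3,:3]
    c=-R.T@E[:3,3]; d=R.T@np.array([(uv[0]-p["cx"])/f,(uv[1]-p["cy"])/f,1])
    return (c+d*(z-c[2])/d[2])[:2]
E
python3 - <<'E'
from h import *
np.set_printoptions(precision=4,suppress=True)
T=lambda a,b:((a+.5)/2.5-.5+180,(b+.5)/2.5-.5+170)
S=lambda a,b:((a+.5)/2-.5+180,(b+.5)/2-.5+110)
for n,t,s,z in [("stand",(68.5,86),(430,509),.01),("jarA",(355,224),(307,232),.07),("jarB",(74,275),(525,339),.07),("tin1",(465,274),(263,167),.056),("tin2",(599,319),(209,95),.056),("tknob",(728,309),(133,41),.075),("tbase",(711,309),(137,72),.022),("pink1",(92,185),(470,387),.07),("pink2",(57,367),(580,295),.07),("scoop",(228,257),(406,301),.026),("shandle",(234,355),(449,246),.02)]:
    print(n,ray("top",T(*t),z),ray("scene",S(*s),z))
for n,t,s in [("large",[(541,66),(713,86),(708,170),(534,154)],[(94,264),(5,182),(62,145),(148,222)]),("small",[(321,11),(445,45),(425,105),(305,71)],[(197,412),(139,330),(187,303),(246,384)])]:
  for P in ([ray("top",T(*q),.01) for q in t],[ray("scene",S(*q),.01) for q in s]):
    P=np.array(P); v=P[0]-P[1]+P[3]-P[2]; 
    print(n,P.mean(0),np.linalg.norm(v)/2,np.linalg.norm(P[0]-P[3]),"yaw of y",np.degrees(np.arctan2(-v[0],v[1])))
s=observe(); print(np.degrees(s["tool_rot"]))
E
```

```text
stand [0.5975 0.2631] [0.6026 0.2652]
jarA [ 0.4729 -0.0048] [ 0.4746 -0.0061]
jarB [0.4212 0.2377] [0.4248 0.2362]
tin1 [ 0.4326 -0.1037] [ 0.4357 -0.1048]
tin2 [ 0.3964 -0.223 ] [ 0.4015 -0.2215]
tknob [ 0.4081 -0.3318] [ 0.4131 -0.3333]
tbase [ 0.4086 -0.3327] [ 0.4147 -0.3336]
pink1 [0.5001 0.2261] [0.5028 0.227 ]
pink2 [0.3419 0.2482] [0.3464 0.2486]
scoop [0.4427 0.1082] [0.4475 0.1104]
shandle [0.3549 0.0998] [0.3586 0.1006]
large [ 0.5832 -0.2549] 0.1628733946766164 0.08348889612668249 yaw of y -4.165466012304214
large [ 0.5894 -0.2517] 0.1555376434883743 0.07812969665137952 yaw of y -2.611897953420867
small [ 0.6333 -0.0197] 0.11841421817456174 0.059040387489316754 yaw of y -13.933315386363487
small [ 0.64   -0.0179] 0.11404883666193777 0.05762514987852727 yaw of y -13.217414662752025
[-179.9427    0.0036  160.0746]
```

Emit:
send_rows(
  increments=[
    [[-317, -258, 71], [0, 0, 70], 0.4],
    [[-317, -258, 71], [0, 0, 70], 0.4],
    [[-317, -258, 71], [0, 0, 70], 0.4],
    [[-317, -258, 71], [0, 0, 70], 0.4],
    [[-317, -258, 71], [0, 0, 70], 0.4],
    [[-317, -258, 71], [0, 0, 70], 0.4],
    [[-317, -258, 71], [0, 0, 70], 0.4],
    [[-317, -258, 71], [0, 0, 70], 0.4],
    [[-317, -258, 71], [0, 0, 70], 0.4],
    [[-317, -258, 71], [0, 0, 70], 0.4],
  ],
  newtons=40,
)

```text
clock: 1.1
position: [0.4239, 0.2348, 0.1599]
tool_rot: [-3.141, 0.001, 1.568]
force: [-0.6, 1.2, 0.3]
grip_width: 0.0598
finger_force: 0.0
```

```bash
python3 - <<'E'
from h import *
import cv2
s=observe(); print(s["position"],np.degrees(s["tool_rot"]),s["grip_width"],s["clock"],s["qd"].round(2) if hasattr(s["qd"],"round") else s["qd"])
p=camera_params("wrist"); print(p)
cv2.imwrite("pics/w1.png",grab_frame("wrist"))
f=240/np.tan(np.radians(p["fovy"]/2));E=p["extrinsics"]
for P in [(.423,.237,.07),(.5015,.2265,.07),(.600,.264,.01)]:
    q=E[:3,:3]@P+E[:3,3]; print(P,q[:2]/q[2]*f+[p["cx"],p["cy"]])
E
```

```text
[0.42391193 0.23476925 0.15992726] [-1.79980216e+02  6.72779944e-02  8.98479902e+01] 0.05983963939595965 1.1 [-0.05 -0.01 -0.05 -0.01  0.01  0.01 -0.02]
{'fovy': 70.06771476889806, 'cx': 317.21736497893386, 'cy': 235.43433808322732, 'extrinsics': array([[ 9.99996178e-01, -2.73405004e-03, -4.10389136e-04,
        -4.23072080e-01],
       [-2.44551458e-03, -9.43990868e-01,  3.29962515e-01,
         2.02353991e-01],
       [-1.28953762e-03, -3.29960251e-01, -9.43993946e-01,
         3.90968628e-01],
       [ 0.00000000e+00,  0.00000000e+00,  0.00000000e+00,
         1.00000000e+00]])}
(0.423, 0.237, 0.07) [316.1737505  236.39545999]
(0.5015, 0.2265, 0.07) [423.92945083 249.71833102]
(0.6, 0.264, 0.01) [522.62677    182.94261792]
```

View pics/w1.png

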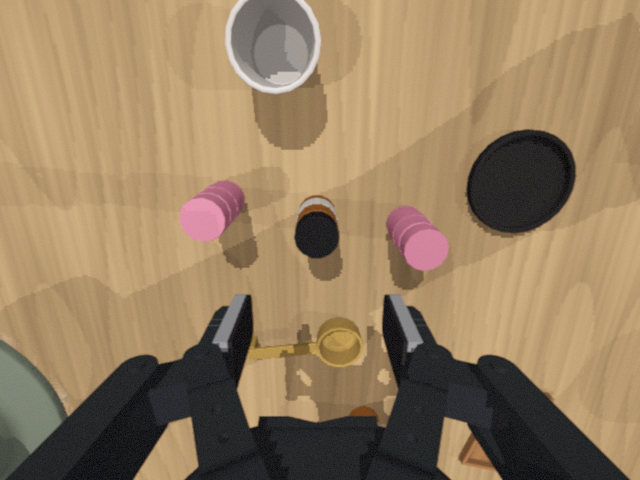

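The wrist view agrees with the estimates to about 1 mm: cap at (317,234), predicted (316,236); stand at (521,181). The amber jar with the black cap is in the middle, with a pink jar on each side. Descending.

Emit:
send_rows(
  increments=[
    [[1, 0, 45], [0, 0, 0], 0.4],
    [[1, 0, 90], [0, 0, 0], 0.4],
    [[1, 0, 120], [0, 0, 0], 0.4],
    [[1, 0, 135], [0, 0, 0], 0.4],
    [[1, 0, 135], [0, 0, 0], 0.2],
    [[1, 0, 135], [0, 0, 0], -0.5],
    [[1, 0, 135], [0, 0, 0], -0.8],
    [[1, 0, 135], [0, 0, 0], -0.8],
    [[1, 0, 135], [0, 0, 0], -0.8],
    [[1, 0, 135], [0, 0, 0], -0.8],
  ],
)

```text
clock: 2.15
position: [0.4234, 0.2385, 0.0261]
tool_rot: [3.141, -0.001, 1.572]
force: [-1.8, 0.7, 11.1]
grip_width: 0.0329
finger_force: 40.8
```

Emit:
send_rows(
  increments=[
    [[0, 0, -20], [0, 0, 0], -0.8],
    [[0, 0, -60], [0, 0, 0], -0.8],
    [[0, 0, -100], [0, 0, 0], -0.8],
    [[-25, 24, -125], [0, 0, 0], -0.8],
    [[-57, 54, -125], [0, 0, 0], -0.8],
    [[-90, 86, -125], [0, 0, 0], -0.8],
    [[-123, 118, -125], [0, 0, 0], -0.8],
    [[-156, 149, -125], [0, 0, 0], -0.8],
    [[-189, 181, -125], [0, 0, 0], -0.8],
    [[-213, 204, -125], [0, 0, 0], -0.8],
  ],
)

```text
clock: 3.15
position: [0.6289, 0.0224, 0.1508]
tool_rot: [3.141, 0.001, 1.57]
force: [-0.1, 0.1, -1.2]
grip_width: 0.0329
finger_force: 40.2
```

Emit:
send_rows(
  increments=[
    [[-17, 16, 0], [0, 0, 0], -0.8],
    [[-17, 16, 0], [0, 0, 0], -0.8],
    [[-17, 16, 0], [0, 0, 0], -0.8],
  ],
)

```text
clock: 3.45
position: [0.6432, 0.0081, 0.1503]
tool_rot: [-3.141, -0.0, 1.571]
force: [-0.5, 0.1, -1.2]
grip_width: 0.0325
finger_force: 40.2
```

```bash
python3 - <<'E'
from h import *
import cv2
s=observe(); print(s["position"],np.degrees(s["tool_rot"]),s["grip_width"],s["force"])
p=camera_params("wrist")
im=grab_frame("wrist")
f=240/np.tan(np.radians(p["fovy"]/2));E=p["extrinsics"]
for P in [(.6436,.0082,.003),(.6304,-.0462,.003),(.474,-.005,.07),(.434,-.104,.056),(.637,-.019,.01)]:
    q=E[:3,:3]@P+E[:3,3]; q=q[:2]/q[2]*f+[p["cx"],p["cy"]]; print(P,q); cv2.drawMarker(im,tuple(q.round().astype(int).tolist()),(0,255,0),0,12)
cv2.imwrite("pics/w2.png",im)
E
```

```text
[0.64316599 0.00805435 0.15028516] [-1.79981608e+02 -5.79800855e-03  9.00309200e+01] 0.03253004591760906 [-0.4533674   0.07167205 -1.23411233]
(0.6436, 0.0082, 0.003) [317.94648258 217.15223524]
(0.6304, -0.0462, 0.003) [303.70856833 273.3125759 ]
(0.474, -0.005, 0.07) [ 78.31588773 261.32319194]
(0.434, -0.104, 0.056) [ 68.68791706 362.86917137]
(0.637, -0.019, 0.01) [310.47537839 248.87025959]
```

View pics/w2.png

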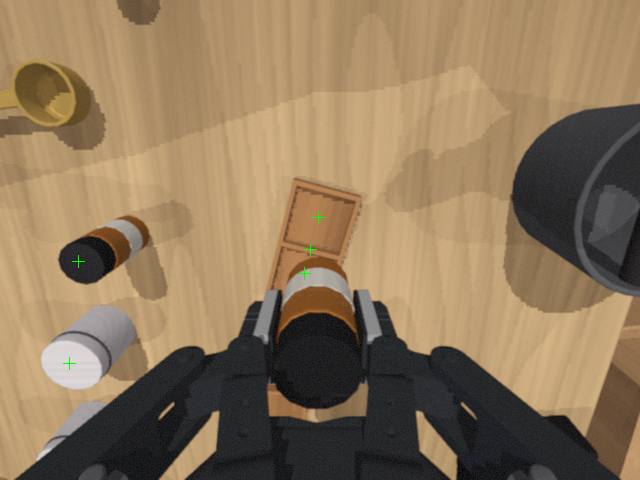

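Jar upright in the grip. The bay is centred at (320,219), predicted (318,217). Lowering.

Emit:
send_rows(
  increments=[
    [[0, 0, 40], [0, 0, 0], -0.8],
    [[0, 0, 80], [0, 0, 0], -0.8],
    [[0, 0, 105], [0, 0, 0], -0.8],
    [[0, 0, 115], [0, 0, 0], -0.8],
    [[0, 0, 121], [0, 0, 0], -0.8],
    [[0, 0, 121], [0, 0, 0], -0.8],
    [[0, 0, 121], [0, 0, 0], 0],
    [[0, 0, 121], [0, 0, 0], 0.3],
    [[0, 0, 121], [0, 0, 0], 0.4],
    [[0, 0, 121], [0, 0, 0], 0.4],
  ],
)

```text
clock: 4.5
position: [0.6436, 0.0083, 0.0297]
tool_rot: [3.141, -0.0, 1.572]
force: [0.2, -0.2, 0.4]
grip_width: 0.0599
finger_force: 0.0
```

Emit:
send_rows(
  increments=[
    [[0, 0, -30], [0, 0, 0], 0.4],
    [[0, 0, -75], [0, 0, 0], 0.4],
    [[0, -10, -105], [0, 0, 0], 0.4],
    [[-3, -50, -105], [0, 0, 0], 0.4],
    [[-7, -95, -105], [0, 0, 0], 0.4],
    [[-11, -140, -105], [0, 0, 0], 0.4],
    [[-13, -168, -105], [0, 0, 0], 0.4],
    [[-13, -168, -100], [0, 0, 0], 0.4],
    [[-13, -168, -100], [0, 0, 0], 0.4],
  ],
)

```text
clock: 5.4
position: [0.4755, -0.0048, 0.1294]
tool_rot: [3.141, -0.0, 1.572]
force: [0.5, 0.7, 0.1]
grip_width: 0.0599
finger_force: 0.0
```

```bash
python3 - <<'E'
from h import *
import cv2
s=observe(); print(s["position"],s["clock"])
p=camera_params("wrist")
im=grab_frame("wrist")
f=240/np.tan(np.radians(p["fovy"]/2));E=p["extrinsics"]
for P in [(.474,-.005,.07),(.434,-.104,.056),(.637,-.019,.01),(.6436,.0082,.073)]:
    q=E[:3,:3]@P+E[:3,3]; q=q[:2]/q[2]*f+[p["cx"],p["cy"]]; print(P,q); cv2.drawMarker(im,tuple(q.round().astype(int).tolist()),(0,255,0),0,12)
cv2.imwrite("pics/w3.png",im)
E
```

```text
[ 0.47551894 -0.00480708  0.12942139] 5.4
(0.474, -0.005, 0.07) [314.99822692 255.98795644]
(0.434, -0.104, 0.056) [263.32245209 367.69129348]
(0.637, -0.019, 0.01) [515.00522595 243.73660388]
(0.6436, 0.0082, 0.073) [589.90943223 238.353377  ]
```

View pics/w3.png

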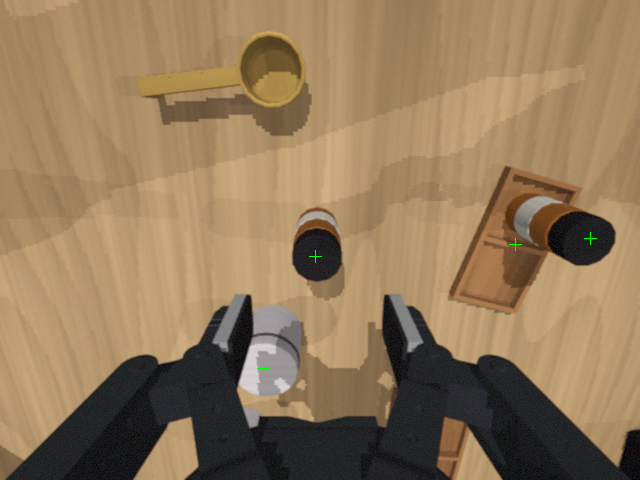

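Jar B stands in its bay at the upper right, and jar A's cap is at (317,255), right below the tool. Descending and gripping.

Emit:
send_rows(
  increments=[
    [[0, 0, 45], [0, 0, 0], 0.4],
    [[0, 0, 80], [0, 0, 0], 0.4],
    [[0, 0, 103], [0, 0, 0], 0.4],
    [[0, 0, 103], [0, 0, 0], 0.3],
    [[0, 0, 103], [0, 0, 0], -0.5],
    [[0, 0, 103], [0, 0, 0], -0.8],
    [[0, 0, 103], [0, 0, 0], -0.8],
    [[0, 0, 103], [0, 0, 0], -0.8],
    [[0, 0, 103], [0, 0, 0], -0.8],
  ],
)

```text
clock: 6.35
position: [0.4762, -0.0048, 0.0273]
tool_rot: [3.14, -0.0, 1.572]
force: [-0.7, 0.2, 9.9]
grip_width: 0.0327
finger_force: 40.5
```

Emit:
send_rows(
  increments=[
    [[0, 0, -20], [0, 0, 0], -0.8],
    [[0, 0, -60], [0, 0, 0], -0.8],
    [[0, 0, -105], [0, 0, 0], -0.8],
    [[-7, 25, -110], [0, 0, 0], -0.8],
    [[-17, 60, -110], [0, 0, 0], -0.8],
    [[-27, 95, -110], [0, 0, 0], -0.8],
    [[-36, 130, -110], [0, 0, 0], -0.8],
    [[-41, 155, -110], [0, 0, 0], -0.8],
    [[-41, 155, -110], [0, 0, 0], -0.8],
    [[-41, 155, -110], [0, 0, 0], -0.8],
  ],
)

```text
clock: 7.35
position: [0.6302, -0.0459, 0.1363]
tool_rot: [-3.141, 0.0, 1.572]
force: [-1.3, -0.7, -2.4]
grip_width: 0.0329
finger_force: 40.1
```

Emit:
send_rows(
  increments=[
    [[0, 0, 40], [0, 0, 0], -0.8],
    [[0, 0, 80], [0, 0, 0], -0.8],
    [[0, 0, 98], [0, 0, 0], -0.8],
    [[0, 0, 107], [0, 0, 0], -0.8],
    [[0, 0, 107], [0, 0, 0], -0.8],
    [[0, 0, 107], [0, 0, 0], 0],
    [[0, 0, 107], [0, 0, 0], 0.3],
    [[0, 0, 107], [0, 0, 0], 0.4],
    [[0, 0, 107], [0, 0, 0], 0.4],
  ],
)

```text
clock: 8.25
position: [0.6306, -0.0457, 0.0297]
tool_rot: [3.141, -0.0, 1.572]
force: [-0.3, 0.5, 0.6]
grip_width: 0.0595
finger_force: 0.0
```

Emit:
send_rows(
  increments=[
    [[0, 0, -30], [0, 0, 0], 0.4],
    [[0, 0, -75], [0, 0, 0], 0.4],
    [[0, -10, -105], [0, 0, 0], 1],
    [[-13, -50, -105], [0, 0, 0], 1],
    [[-28, -95, -105], [0, 0, 0], 1],
    [[-42, -140, -105], [0, 0, 0], 1],
    [[-53, -180, -105], [0, 0, 0], 1],
    [[-58, -195, -105], [0, 0, 0], 1],
    [[-58, -195, -105], [0, 0, 0], 1],
  ],
)

```text
clock: 9.15
position: [0.4337, -0.1048, 0.1348]
tool_rot: [-3.141, -0.0, 1.57]
force: [0.7, -0.2, -0.0]
grip_width: 0.0853
finger_force: 0.0
```

```bash
python3 - <<'E'
from h import *
import cv2
s=observe(); print(s["position"],s["clock"])
p=camera_params("wrist")
im=grab_frame("wrist")
f=240/np.tan(np.radians(p["fovy"]/2));E=p["extrinsics"]
for P in [(.6304,-.0462,.073),(.435,-.104,.056),(.586,-.253,.01),(.6436,.0082,.073),(.4,-.222,.056)]:
    q=E[:3,:3]@P+E[:3,3]; q=q[:2]/q[2]*f+[p["cx"],p["cy"]]; print(P,q); cv2.drawMarker(im,tuple(q.round().astype(int).tolist()),(0,255,0),0,12)
cv2.imwrite("pics/w4.png",im)
E
```

```text
[ 0.43372621 -0.10477775  0.13480509] 9.15
(0.6304, -0.0462, 0.073) [652.29863531 161.75647263]
(0.435, -0.104, 0.056) [319.28617198 243.92883579]
(0.586, -0.253, 0.01) [476.18000535 372.33818552]
(0.6436, 0.0082, 0.073) [709.60669023  58.51767156]
(0.4, -0.222, 0.056) [275.52623868 381.5151435 ]
```

View pics/w4.png

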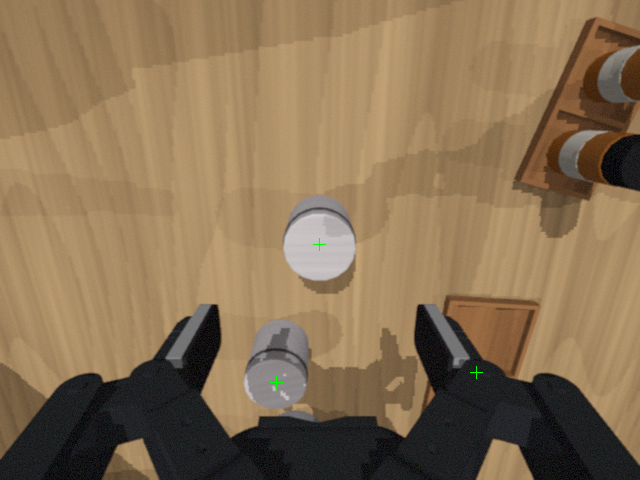

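Both jars stand in their bays, and the tin's lid at (320,243) is on its mark. Descending on the tin.

Emit:
send_rows(
  increments=[
    [[1, 1, 45], [0, 0, 0], 1],
    [[1, 1, 85], [0, 0, 0], 1],
    [[1, 1, 114], [0, 0, 0], 1],
    [[1, 1, 114], [0, 0, 0], 1],
    [[1, 1, 114], [0, 0, 0], -0.3],
    [[1, 1, 114], [0, 0, 0], -0.5],
    [[1, 1, 114], [0, 0, 0], -0.5],
    [[1, 1, 114], [0, 0, 0], -0.5],
    [[1, 1, 114], [0, 0, 0], -0.5],
  ],
)

```text
clock: 10.1
position: [0.4375, -0.103, 0.022]
tool_rot: [3.139, 0.0, 1.572]
force: [-1.5, 0.6, 13.2]
grip_width: 0.0504
finger_force: 39.2
```

Emit:
send_rows(
  increments=[
    [[0, 0, -20], [0, 0, 0], -0.5],
    [[0, 0, -60], [0, 0, 0], -0.5],
    [[0, 0, -95], [0, 0, 0], -0.5],
    [[-20, 30, -100], [0, 0, 0], -0.5],
    [[-45, 62, -100], [0, 0, 0], -0.5],
    [[-70, 97, -100], [0, 0, 0], -0.5],
    [[-95, 130, -100], [0, 0, 0], -0.5],
    [[-110, 152, -100], [0, 0, 0], -0.5],
    [[-110, 152, -100], [0, 0, 0], -0.5],
    [[-110, 152, -100], [0, 0, 0], -0.5],
  ],
)

```text
clock: 11.1
position: [0.5887, -0.2129, 0.1212]
tool_rot: [3.141, 0.0, 1.572]
force: [0.0, 1.2, -2.3]
grip_width: 0.0507
finger_force: 43.3
```

```bash
python3 - <<'E'
from h import *
import cv2
s=observe(); print(s["position"],s["clock"],s["grip_width"])
p=camera_params("wrist")
im=grab_frame("wrist")
f=240/np.tan(np.radians(p["fovy"]/2));E=p["extrinsics"]
for P in [(.588,-.214,.003),(.586,-.253,.01),(.6304,-.0462,.073)]:
    q=E[:3,:3]@P+E[:3,3]; q=q[:2]/q[2]*f+[p["cx"],p["cy"]]; print(P,q); cv2.drawMarker(im,tuple(q.round().astype(int).tolist()),(0,255,0),0,12)
cv2.imwrite("pics/w5.png",im)
E
```

```text
[ 0.58868649 -0.21285295  0.12115075] 11.1 0.05070579436501896
(0.588, -0.214, 0.003) [316.44999214 228.75993837]
(0.586, -0.253, 0.01) [313.98143289 276.71965952]
(0.6304, -0.0462, 0.073) [411.37928936 -80.14227817]
```

View pics/w5.png

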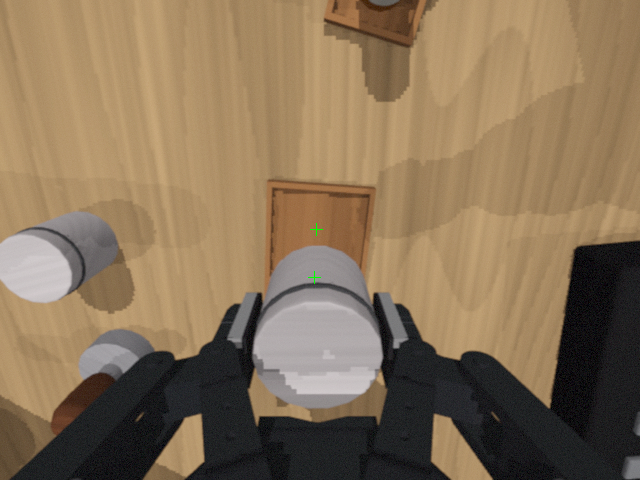

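The tin sits well in the grip. The bay spans columns 272–369, so I shift 2 mm each way and lower.

Emit:
send_rows(
  increments=[
    [[-3, 2, 40], [0, 0, 0], -0.5],
    [[-3, 2, 75], [0, 0, 0], -0.5],
    [[-3, 2, 90], [0, 0, 0], -0.5],
    [[-3, 2, 96], [0, 0, 0], -0.5],
    [[-3, 2, 96], [0, 0, 0], -0.5],
    [[-3, 2, 96], [0, 0, 0], 0.4],
    [[-3, 2, 96], [0, 0, 0], 1],
    [[-3, 2, 96], [0, 0, 0], 1],
    [[-3, 2, 96], [0, 0, 0], 1],
  ],
)

```text
clock: 12.05
position: [0.5908, -0.2158, 0.0247]
tool_rot: [3.141, 0.0, 1.572]
force: [-0.1, 0.5, 0.3]
grip_width: 0.0853
finger_force: 0.0
```

Emit:
send_rows(
  increments=[
    [[0, 0, -30], [0, 0, 0], 1],
    [[0, 0, -75], [0, 0, 0], 1],
    [[0, -10, -95], [0, 0, 0], 1],
    [[-2, -50, -95], [0, 0, 0], 1],
    [[-3, -95, -95], [0, 0, 0], 1],
    [[-5, -140, -95], [0, 0, 0], 1],
    [[-6, -175, -95], [0, 0, 0], 1],
    [[-6, -191, -95], [0, 0, 0], 1],
    [[-6, -191, -95], [0, 0, 0], 1],
    [[-6, -191, -95], [0, 0, 0], 1],
  ],
)

```text
clock: 13.05
position: [0.4003, -0.2222, 0.1196]
tool_rot: [3.141, 0.0, 1.572]
force: [-0.4, -0.2, 0.9]
grip_width: 0.0854
finger_force: 0.0
```

Emit:
send_rows(
  increments=[
    [[0, 0, 45], [0, 0, 0], 1],
    [[0, 0, 80], [0, 0, 0], 1],
    [[0, 0, 98], [0, 0, 0], 1],
    [[0, 0, 98], [0, 0, 0], 1],
    [[0, 0, 98], [0, 0, 0], -0.3],
    [[0, 0, 98], [0, 0, 0], -0.5],
    [[0, 0, 98], [0, 0, 0], -0.5],
    [[0, 0, 98], [0, 0, 0], -0.5],
    [[0, 0, 98], [0, 0, 0], -0.5],
  ],
)

```text
clock: 13.95
position: [0.4005, -0.2223, 0.0226]
tool_rot: [3.139, 0.001, 1.572]
force: [-1.6, 0.5, 11.1]
grip_width: 0.0508
finger_force: 39.5
```

Emit:
send_rows(
  increments=[
    [[0, 0, -20], [0, 0, 0], -0.5],
    [[0, 0, -60], [0, 0, 0], -0.5],
    [[-5, 10, -95], [0, 0, 0], -0.5],
    [[-20, 50, -100], [0, 0, 0], -0.5],
    [[-37, 90, -100], [0, 0, 0], -0.5],
    [[-53, 130, -100], [0, 0, 0], -0.5],
    [[-67, 165, -100], [0, 0, 0], -0.5],
    [[-72, 186, -100], [0, 0, 0], -0.5],
    [[-72, 186, -100], [0, 0, 0], -0.5],
    [[-72, 186, -100], [0, 0, 0], -0.5],
  ],
)

```text
clock: 14.95
position: [0.5855, -0.2937, 0.1217]
tool_rot: [-3.142, 0.0, 1.572]
force: [0.2, -0.2, -1.3]
grip_width: 0.0508
finger_force: 43.2
```

Emit:
send_rows(
  increments=[
    [[0, 0, 40], [0, 0, 0], -0.5],
    [[0, 0, 75], [0, 0, 0], -0.5],
    [[0, 0, 90], [0, 0, 0], -0.5],
    [[0, 0, 97], [0, 0, 0], -0.5],
    [[0, 0, 97], [0, 0, 0], -0.5],
    [[0, 0, 97], [0, 0, 0], 0.4],
    [[0, 0, 97], [0, 0, 0], 1],
    [[0, 0, 97], [0, 0, 0], 1],
    [[0, 0, 97], [0, 0, 0], 1],
  ],
)

```text
clock: 15.85
position: [0.586, -0.2939, 0.0247]
tool_rot: [3.141, 0.0, 1.572]
force: [0.2, -0.6, 0.2]
grip_width: 0.0856
finger_force: 0.0
```

Emit:
send_rows(
  increments=[
    [[0, 0, -30], [0, 0, 0], 1],
    [[0, 0, -75], [0, 0, 0], 1],
    [[0, -5, -115], [0, 0, 0], 0.4],
    [[-10, -45, -115], [0, 0, 0], 0.4],
    [[-20, -90, -115], [0, 0, 0], 0.4],
    [[-30, -135, -115], [0, 0, 0], 0.4],
    [[-39, -170, -115], [0, 0, 0], 0.4],
    [[-39, -175, -115], [0, 0, 0], 0.4],
    [[-39, -175, -115], [0, 0, 0], 0.4],
  ],
)

```text
clock: 16.75
position: [0.4103, -0.3334, 0.1398]
tool_rot: [3.141, 0.0, 1.57]
force: [-0.1, -0.4, -0.2]
grip_width: 0.0594
finger_force: 0.0
```

```bash
python3 - <<'E'
from h import *
import cv2
s=observe(); print(s["position"],s["clock"],s["grip_width"])
p=camera_params("wrist")
im=grab_frame("wrist")
f=240/np.tan(np.radians(p["fovy"]/2));E=p["extrinsics"]
for P in [(.411,-.333,.08),(.411,-.333,.022),(.586,-.253,.01)]:
    q=E[:3,:3]@P+E[:3,3]; q=q[:2]/q[2]*f+[p["cx"],p["cy"]]; print(P,q); cv2.drawMarker(im,tuple(q.round().astype(int).tolist()),(0,255,0),0,12)
cv2.imwrite("pics/w6.png",im)
E
```

```text
[ 0.41033314 -0.33344549  0.13977684] 16.75 0.0594188900253217
(0.411, -0.333, 0.08) [318.44731916 254.85572988]
(0.411, -0.333, 0.022) [318.16229326 227.03936367]
(0.586, -0.253, 0.01) [550.23286122 121.01359141]
```

View pics/w6.png

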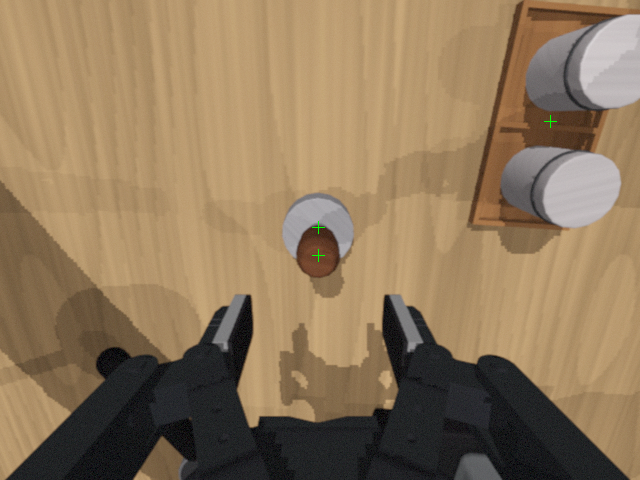

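Both tins stand in their bays. The tamper knob (319,253) and base (318,229) are right below the tool. Gripping the handle.

Emit:
send_rows(
  increments=[
    [[0, 1, 40], [0, 0, 0], 0.4],
    [[0, 1, 75], [0, 0, 0], 0.4],
    [[0, 1, 97], [0, 0, 0], 0.4],
    [[0, 1, 97], [0, 0, 0], 0.4],
    [[0, 1, 97], [0, 0, 0], -0.5],
    [[0, 1, 97], [0, 0, 0], -0.8],
    [[0, 1, 97], [0, 0, 0], -0.8],
    [[0, 1, 97], [0, 0, 0], -0.8],
    [[0, 1, 97], [0, 0, 0], -0.8],
  ],
  newtons=60,
)

```text
clock: 17.7
position: [0.4125, -0.3335, 0.0434]
tool_rot: [3.14, 0.001, 1.572]
force: [-1.6, 1.1, 9.1]
grip_width: 0.028
finger_force: 59.2
```

Emit:
send_rows(
  increments=[
    [[0, 0, -15], [0, 0, 0], -0.8],
    [[0, 0, -50], [0, 0, 0], -0.8],
    [[0, 0, -90], [0, 0, 0], -0.8],
    [[5, 2, -117], [0, 0, 0], -0.8],
    [[25, 8, -117], [0, 0, 0], -0.8],
    [[55, 17, -117], [0, 0, 0], -0.8],
    [[90, 28, -117], [0, 0, 0], -0.8],
    [[125, 39, -117], [0, 0, 0], -0.8],
    [[160, 50, -117], [0, 0, 0], -0.8],
    [[195, 61, -117], [0, 0, 0], -0.8],
  ],
)

```text
clock: 18.7
position: [0.473, -0.1364, 0.1599]
tool_rot: [3.141, -0.0, 1.572]
force: [1.2, -0.2, -2.2]
grip_width: 0.0281
finger_force: 60.2
```

Emit:
send_rows(
  increments=[
    [[35, 11, 0], [0, 0, 0], -0.8],
    [[75, 24, 0], [0, 0, 0], -0.8],
    [[115, 36, 0], [0, 0, 0], -0.8],
    [[155, 49, 0], [0, 0, 0], -0.8],
    [[195, 62, 0], [0, 0, 0], -0.8],
    [[235, 74, 0], [0, 0, 0], -0.8],
    [[275, 87, 0], [0, 0, 0], -0.8],
    [[315, 100, 0], [0, 0, 0], -0.8],
    [[350, 111, 0], [0, 0, 0], -0.8],
    [[380, 121, 0], [0, 0, 0], -0.8],
  ],
)

```text
clock: 19.7
position: [0.5932, 0.2448, 0.1598]
tool_rot: [3.141, -0.001, 1.573]
force: [0.3, 0.6, -2.0]
grip_width: 0.0279
finger_force: 60.2
```

Emit:
send_rows(
  increments=[
    [[15, 5, 0], [0, 0, 0], -0.8],
    [[22, 6, 0], [0, 0, 0], -0.8],
    [[22, 6, 0], [0, 0, 0], -0.8],
    [[22, 6, 0], [0, 0, 0], -0.8],
  ],
)

```text
clock: 20.1
position: [0.599, 0.263, 0.1596]
tool_rot: [3.142, 0.001, 1.571]
force: [0.1, -0.0, -2.5]
grip_width: 0.0276
finger_force: 60.2
```

```bash
python3 - <<'E'
from h import *
import cv2
s=observe(); print(s["position"],np.degrees(s["tool_rot"]),s["clock"],s["grip_width"])
p=camera_params("wrist")
im=grab_frame("wrist")
f=240/np.tan(np.radians(p["fovy"]/2));E=p["extrinsics"]
for P in [(.600,.264,.01),(.6,.264,.11)]:
    q=E[:3,:3]@P+E[:3,3]; q=q[:2]/q[2]*f+[p["cx"],p["cy"]]; print(P,q); cv2.drawMarker(im,tuple(q.round().astype(int).tolist()),(0,255,0),0,12)
cv2.imwrite("pics/w7.png",im)
E
```

```text
[0.59896816 0.26295321 0.15955826] [1.79997282e+02 2.86962120e-02 9.00164279e+01] 20.1 0.027636094094474352
(0.6, 0.264, 0.01) [318.5629385 215.3587564]
(0.6, 0.264, 0.11) [319.16404854 260.35022479]
```

View pics/w7.png

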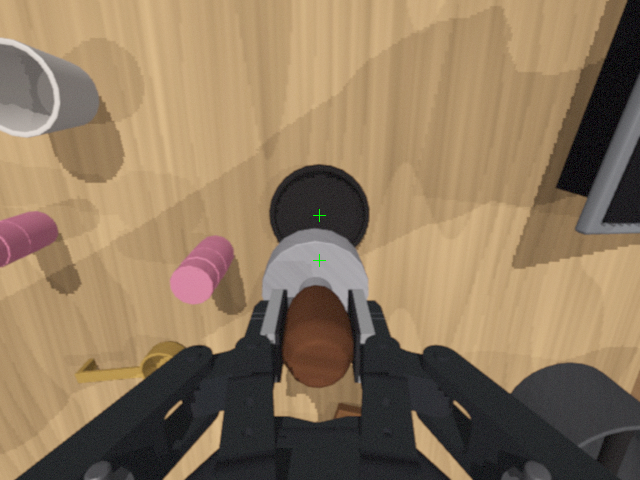

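The tamper is upright and over the stand, whose rim spans columns 270–369. Lowering.

Emit:
send_rows(
  increments=[
    [[2, 1, 35], [0, 0, 0], -0.8],
    [[2, 1, 70], [0, 0, 0], -0.8],
    [[2, 1, 95], [0, 0, 0], -0.8],
    [[2, 1, 107], [0, 0, 0], -0.8],
    [[2, 1, 113], [0, 0, 0], -0.8],
    [[2, 1, 113], [0, 0, 0], -0.8],
    [[2, 1, 113], [0, 0, 0], 0],
    [[2, 1, 113], [0, 0, 0], 0.4],
    [[2, 1, 113], [0, 0, 0], 0.4],
    [[2, 1, 113], [0, 0, 0], 0.4],
  ],
)

```text
clock: 21.15
position: [0.6003, 0.2662, 0.0467]
tool_rot: [3.141, -0.0, 1.572]
force: [-1.0, 0.4, 0.1]
grip_width: 0.0596
finger_force: 0.0
```

Emit:
send_rows(
  increments=[
    [[0, 0, -20], [0, 0, 0], 0.4],
    [[0, 0, -60], [0, 0, 0], 0.4],
    [[0, 0, -105], [0, 0, 0], 0.4],
    [[0, 0, -150], [0, 0, 0], 0.4],
    [[-50, 0, -160], [0, 0, 0], 0.4],
    [[-90, 0, -160], [0, 0, 0], 0.4],
    [[-90, 0, -160], [0, 0, 0], 0.4],
    [[-90, 0, -160], [0, 0, 0], 0.4],
  ],
)

```text
clock: 21.95
position: [0.6004, 0.1753, 0.2068]
tool_rot: [3.141, -0.0, 1.57]
force: [0.1, 1.1, -0.5]
grip_width: 0.0597
finger_force: 0.0
```

```bash
python3 - <<'E'
from h import *
import cv2
s=observe(); print(s["position"],s["clock"])
a=cv2.resize(grab_frame("top")[150:330,100:500],(800,360)); b=cv2.resize(grab_frame("wrist"),(320,240))
im=np.zeros((600,800,3),np.uint8); im[:360]=a; im[360:,:320]=b
c=grab_frame("scene")[110:390,180:500]; im[360:,400:674]=cv2.resize(c,(274,240))
cv2.imwrite("pics/end.png",im)
E
```

```text
[0.60037503 0.1753187  0.20675446] 21.95
```

View pics/end.png

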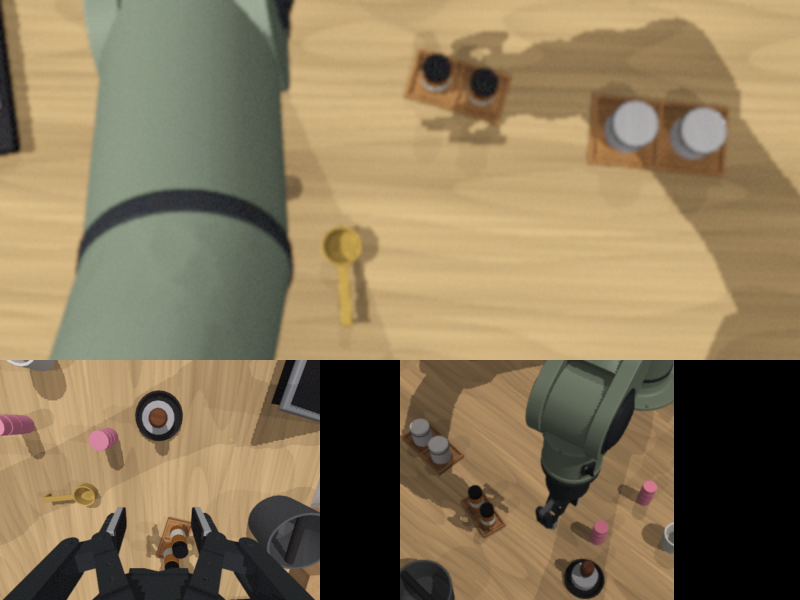

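All five stand in place: the jars in the small tray, the tins in the large one, and the tamper centred in its stand (wrist view at about (158,416) in the composite). The scoop and cup show no sign of having moved. Handing in.

```bash
python3 -c "
from workcell import *
print(job_done())"
```

```text
the job is handed in; nothing more can be done
None
```

I handed the job in at about 22 s of the 122 s limit; the call returned no verdict. The last pictures show both tins, both jars and the tamper standing upright in their places and let go, with the cup and scoop showing no sign of having moved.

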